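# Put the parts cartons away in the lockable drawer

### The arm

A 7-joint arm with a two-finger parallel gripper is mounted at the origin on the work surface. World frame = base frame: x ahead of the robot, y to its left, z up, the work surface at z = 0. Lengths are in mm, angles in rad, forces in N, time in s.
With the tool pointing down it reaches from about 425 to 925 mm from the base axis. Payload 6.8 kg.
Tool frame: the origin (TCP) lies at the very end of the fingers, on their centre line; the grasp point (between the pads) lies 19 mm behind it; z points along the fingers, y is the line along which they close (so a half turn about z gives the same grasp; the last joint's range is limited). The gripper opens to 85 mm and grips with 20 to 120 N. Pads are 22 mm wide; open, the fingers measure 114 mm over their backs; the gripper's body (76 mm by 85 mm) begins 54 mm behind the grasp point. The pads swing forward as they close: fully open they stand 13 mm farther back than shut.
Start: joints at [-1.419, 0.477, 0.022, 1.555, -0.011, 1.109, -0.083], TCP at [173.394, 652.366, 231.308] pointing down, gripper open.
Joint ranges: [-2.96, 2.96], [-0.34, 2.1], [-1.41, 1.46], [0.24, 2.44], [-1.37, 4.51], [0.17, 1.92], [-2.96, 2.96]. Speed limits (rad/s): [2.39, 2.39, 3.14, 3.14, 3.14, 3.14, 3.14].

### API

Orientations are given as a rotation vector (axis times angle).
In Python, from plant import arm, imaging, workorder, spotter gives the robot as it stands.
- The arm moves only by the shell command python3 -m crank 'ROWS' [FORCE]. ROWS is text: rows parted by semicolons, each of 5 numbers parted by spaces: the shift along the tool's x, y, z in cm, then the turn about the tool's z in degrees, then the finger opening in cm, from 0 to 8.54. In form: tx ty tz roll hand; .... A call has 1 to 8 rows; each row shifts and turns the commanded pose from where the row before left it, along the tool's axes as they then stand; what a row does not reach is not made up. A row lasts 1/12 s, in which the tool goes at most 41.7 mm and 7.16 degrees, less where a joint would pass 70% of its speed; a pose out of reach is approached as far as the arm can. A call with a gripper value outside its range is refused whole. The fingers move at their own pace and stop on an object; FORCE is the grip in N (left out, the last holds). Time passes only in rows, so rows that do not move let the fingers close. It gives the time, the measured TCP pose, the force, the opening and the grip force at its end, in the units of the state.
- arm.sense(): the state, without advancing time (a new reading comes with each control period).
- imaging.capture(name): name is "scene" or "top" or "wrist"; returns a dict with "image" (384x512x3 uint8, red, green, blue), "range_z" (384x512 float32, mm along the optical axis (not along the pixel's ray), 0 where there is no reading), "fov_y" (degrees; the focal length in pixels is half the picture's height over the tangent of half this angle, whatever the lens; pixels are square), "cx", "cy" (the principal point, pixels), "k1" (the pictures are not rectified: a ray, as slopes to the right and down, at radius r is drawn at 1 + k1 r^2 times it, then the intrinsics apply), "rvec" (rotation vector, rad) and "tvec" (3), from world to camera coordinates, as OpenCV has them; the wrist camera has in their place "T_tool_cam" (4x4, takes a point from camera to tool coordinates, whose origin is the TCP and whose axes are the flange's). Camera axes: x right, y down, z forward; pixel columns grow to the right and rows downward; lengths in mm; the calibration is good to about 2 mm. A picture is of the moment at which its call begins: read the wrist's pose just before it.
- workorder.finish_job(): hands the job in; it is judged then, once.
Trained networks look in a picture, given as the dict that the camera call returned (one of the last four; its "shot" number tells which), for a name from the list of things; names that differ only in an ending like _2 or _b are one class to them, and where a whole thing is asked for, a point or a joint stands for the part that bears it (a point fixed in the world has none). Each returns a list of dicts, best first, with "score" (0 to 1); they miss things now and then, are a little off and sometimes report something else, mostly with a low value. They report only what shows in the picture. A call takes as long as a camera call. They do not tell look-alikes from the thing itself.
- spotter.silhouettes(picture, query): "region" (384x512 bool, what is visible of it) and "box" ([left, top, right, bottom] in pixels, round what is visible of it).
The state is a dict: "clock": time; "qpos": joint angles; "qvel": joint speeds; "tau": joint torques, N m; "eef_pos": TCP position; "orientation": TCP orientation; "ft_force": force on the tool from outside, world axes, zero at the start; "torque": the same for the moment, N m; "width": finger opening in mm; "finger_force": force on a finger pad.
Only numpy, scipy, OpenCV 4.12 (cv2) and the standard library are available. Lean on these libraries where they do the work, as an engineer would, in place of code of your own. Each camera call takes 0.05 s, during which the arm holds its last target. There are 200 camera calls.

### The job

Unlock the drawer unit on the desk: lift its lever out of the lock notch (right) and swing it over into the free notch (left), letting it drop fully in; then pull the drawer wide open and put every small parts carton from the desk into it, within the drawer and not piled up. Then slide the drawer fully shut and lock it again by bringing the lever back until it drops into the lock notch, leaving the other things on the desk where they are.

Things in the scene. Friction and masses are not known exactly. Their poses are not given: they have to be found in the camera images.
- cabinet: Grey steel desktop drawer unit, fixed to the desk, 260 deep (its x), 340 wide (its y), 106 high, with one full-width drawer in the front and a lock lever on the top. Origin: middle of the front lower edge of the carcass, on the desk; its x points level from the front to the back, y to the left seen from the front, z up. Top slab 94 to 106 mm above the desk.
- drawer (a joint): Opening of the drawer in m: 0 shut, 0.145 fully open (hard stop); it slides towards the unit's -x with about 2 N of friction and stays where it is left. When the lever is in its lock notch a bolt holds the drawer (about 4 mm of play); an open drawer cannot be shut past a bolt that is in the lock position.
- drawer_handle (a point): Middle of the drawer's bar pull: round steel bar 10 mm thick, 110 long along the unit's y, 42 mm in front of the drawer's front panel, 84 mm above the desk. The panel's outer face is 12 mm in front of the carcass; the panel spans 12 to 92 mm above the desk. Moves with the drawer; axes as cabinet.
- drawer_tray (a point): Centre of the drawer's inner floor, 20 mm above the desk, 70 mm behind the carcass front when shut; axes as cabinet, moves with the drawer. Inside 140 (x) by 308 (y); side and back walls 50 high, front panel 72. Room under the slab 74. A 25 mm wide lock lug stands on the back wall just right of its middle, 50 to 72 above the floor. Fully open, all of the inside is clear of the unit.
- lever_swing (a joint): Angle of the lock lever about the upright post on top of the unit, rad: 0 in the lock notch (knob towards the unit's -y, right seen from the robot), 1.0 in the free notch (knob to +y, left); grows clockwise seen from above; 0.08 of play in each notch. At 0.5 the lever points from the post straight to the front (unit's -x). Friction about 1 N at the knob.
- lever_lift (a joint): How far the lever is lifted straight up along its post, m: 0 down in a notch, 0.035 at most; about 0.018 when it lies on the raised land between the two notches. It must be lifted more than 0.018 (best 0.024 to 0.032) to swing across; weight and a spring pull it down with 3 to 5 N, so that it drops when let go.
- lever_knob (a point): Middle of the grip height of the lever's black upright cylindrical knob, 30 in diameter and 56 tall (from 33 mm below this point to 23 mm above it), 115 mm from the pivot axis; with the lever down the point is 159 mm above the desk (53 above the top slab). Moves with the lever. A gate with a bar up to 87 mm above the slab stands 70 mm from the pivot axis, between post and knob.
- lever_pivot (a point): Where the lever's pivot axis (upright) meets the unit's top slab, 155 mm behind the carcass front; axes as cabinet.
- carton1: Small white parts carton with red bands, a closed rigid box 90 (its x) by 40 (y) by 45 (z), about 0.13 to 0.24 kg, lying loose on the desk at the start. Origin at its centre. One of up to four alike; may be absent.
- carton2: Small white parts carton with red bands, a closed rigid box 90 (its x) by 40 (y) by 45 (z), about 0.13 to 0.24 kg, lying loose on the desk at the start. Origin at its centre. One of up to four alike; may be absent.
- carton3: Small white parts carton with red bands, a closed rigid box 90 (its x) by 40 (y) by 45 (z), about 0.13 to 0.24 kg, lying loose on the desk at the start. Origin at its centre. One of up to four alike; may be absent.
- carton4: Small white parts carton with red bands, a closed rigid box 90 (its x) by 40 (y) by 45 (z), about 0.13 to 0.24 kg, lying loose on the desk at the start. Origin at its centre. One of up to four alike; may be absent.
- mug: White mug 80 across, 95 high; bystander, leave it alone. Origin: middle of its underside.
- tape: Roll of clear tape 90 across, 48 high, lying flat; bystander, leave it alone. Origin: middle of its underside.
Not all that is in view belongs to the job. Leave any green or purple look-alike of the carton2 alone.

How it is judged (in metres and radians):
On the way, in this order (a step that is already met when the one before it is completed fails the run):
1. the lever has been lifted over and sits down in the free notch (value of joint lever_swing above 0.87 rad and value of joint lever_lift below 0.006 m), for 0.2 s.
2. the drawer is pulled wide open (value of joint drawer above 0.11 m), for 0.2 s.
3. every carton lies in the open drawer (value of joint drawer above 0.07 m and x of carton1 in the frame of drawer_tray between -0.062 and 0.062 m and y of carton1 in the frame of drawer_tray between -0.142 and 0.142 m and z of carton1 in the frame of drawer_tray between 0.008 and 0.055 m and x of carton2 in the frame of drawer_tray between -0.062 and 0.062 m and y of carton2 in the frame of drawer_tray between -0.142 and 0.142 m and z of carton2 in the frame of drawer_tray between 0.008 and 0.055 m and x of carton3 in the frame of drawer_tray between -0.062 and 0.062 m and y of carton3 in the frame of drawer_tray between -0.142 and 0.142 m and z of carton3 in the frame of drawer_tray between 0.008 and 0.055 m and x of carton4 in the frame of drawer_tray between -0.062 and 0.062 m and y of carton4 in the frame of drawer_tray between -0.142 and 0.142 m and z of carton4 in the frame of drawer_tray between 0.008 and 0.055 m), for 0.3 s.
4. the drawer is shut with the lever still in the free notch (value of joint drawer below 0.008 m and value of joint lever_swing above 0.87 rad), for 0.2 s.
5. the lever sits down in the lock notch again (value of joint lever_swing below 0.13 rad and value of joint lever_lift below 0.006 m), for 0.2 s.
At the end, for the whole second after the job is handed in: Drawer shut to within 8 mm, lever down (lift under 6 mm) in the lock notch (within 0.13 rad), every carton present at rest inside the drawer (its centre within 62 mm by 142 mm of the middle of the tray and less than 55 mm above the floor) (all of step 5 and value of joint drawer below 0.008 m and x of carton1 in the frame of drawer_tray between -0.062 and 0.062 m and y of carton1 in the frame of drawer_tray between -0.142 and 0.142 m and z of carton1 in the frame of drawer_tray between 0.008 and 0.055 m and x of carton2 in the frame of drawer_tray between -0.062 and 0.062 m and y of carton2 in the frame of drawer_tray between -0.142 and 0.142 m and z of carton2 in the frame of drawer_tray between 0.008 and 0.055 m and x of carton3 in the frame of drawer_tray between -0.062 and 0.062 m and y of carton3 in the frame of drawer_tray between -0.142 and 0.142 m and z of carton3 in the frame of drawer_tray between 0.008 and 0.055 m and x of carton4 in the frame of drawer_tray between -0.062 and 0.062 m and y of carton4 in the frame of drawer_tray between -0.142 and 0.142 m and z of carton4 in the frame of drawer_tray between 0.008 and 0.055 m and linear speed of each of carton1, carton2, carton3, carton4 below 0.03 m/s); the robot touches nothing.
It fails at once if a bystander is pushed more than 6 cm or knocked over (distance of any of mug, tape from where it was at the start of the episode above 0.06 m or angle between any of mug, tape's own z axis and vertical above 0.6 rad).
Of carton1, carton2, carton3, carton4 only 3 to 4 are there at a start; the rules pass over those that are not, and their reading is None.
At some moment in a run one of carton1, carton2, carton3, carton4 may be knocked a few centimetres aside while the robot is not near it.
Once in a run the grip may slacken for a moment while it holds something.
It also fails if it takes over 210 s, if anything falls off the work surface, if the arm or the gripper's body presses on something with over 40 N, if the wrist force passes 120 N, or if a joint passes its speed limit or range.

## Working session

There is one attempt and no reset: what is moved stays moved. The work goes in short steps, Python scripts to look and compute and a shell command to move; the robot and the scene stay as the last step left them, time stands still between calls to the robot, and variables do not carry over. Pictures are saved under pics/ and viewed, at most 14 in all, crops included, and the job is handed in when it is done.

```bash
ls; mkdir -p pics; cat > h.py <<'E'
import numpy as np, cv2
from scipy.spatial.transform import Rotation as R
from plant import arm, imaging, workorder, spotter
def cam(name):
    s=arm.sense(); p=imaging.capture(name)
    if 'rvec' in p:
        Rm=R.from_rotvec(np.ravel(p['rvec'])).as_matrix(); t=np.ravel(p['tvec'])
        p['Rwc']=Rm.T; p['o']=-Rm.T@t
    else:
        T=np.eye(4); T[:3,:3]=R.from_rotvec(s['orientation']).as_matrix(); T[:3,3]=s['eef_pos']
        M=T@np.array(p['T_tool_cam']); p['Rwc']=M[:3,:3]; p['o']=M[:3,3]
    return p
def cloud(p):
    h,w=p['range_z'].shape; f=h/2/np.tan(np.radians(p['fov_y'])/2)
    K=np.array([[f,0,p['cx']],[0,f,p['cy']],[0,0,1.]])
    u,v=np.meshgrid(np.arange(w),np.arange(h))
    xy=cv2.undistortPoints(np.stack([u,v],-1).reshape(-1,1,2).astype(np.float64),K,np.array([p['k1'],0,0,0,0.])).reshape(h,w,2)
    z=p['range_z'][...,None].astype(float)
    P=np.concatenate([xy*z,z],-1)@p['Rwc'].T+p['o']
    P[p['range_z']<=0]=np.nan
    return P
def save(p,n): cv2.imwrite(f'pics/{n}.png',p['image'][:,:,::-1])
def st():
    s=arm.sense(); print('t',round(s['clock'],2),np.round(s['eef_pos'],1),np.round(R.from_rotvec(s['orientation']).as_matrix(),3).tolist(),'F',np.round(s['ft_force'],1),'w',s['width'],s['finger_force'],np.round(s['qpos'],2))
E
python3 - <<'E'
from h import *
st()
for n in ('scene','top'):
    p=cam(n); save(p,n+'0'); P=cloud(p); print(n,p['o'])
    for q in ('cabinet','carton1','lever_knob','drawer_handle','mug','tape'):
        for d in spotter.silhouettes(p,q)[:6]:
            pts=P[d['region']]; pts=pts[~np.isnan(pts[:,0])]
            m=p['image'][d['region']].mean(0)
            print(q,round(d['score'],2),np.round(d['box']),np.round(np.median(pts,0)),np.round(np.percentile(pts,2,0)),np.round(np.percentile(pts,98,0)),m.round())
E
```

```text
pics
t 0.0 [173.3 651.8 230.3] [[-0.966, 0.257, -0.0], [0.257, 0.966, -0.002], [-0.0, -0.002, -1.0]] F [-0.3 -0.4  0.6] w 84.89114071109877 0.0 [-1.42  0.48  0.02  1.56 -0.01  1.11 -0.08]
scene [1259.11983316  643.26211395  787.4791616 ]
cabinet 0.8 [226. 234. 374. 372.] [776. 225. 105.] [570.  35.   6.] [901. 382. 180.] [88. 89. 90.]
cabinet 0.26 [292. 235. 305. 284.] [731. 168. 143.] [678. 110. 128.] [771. 217. 183.] [59. 57. 57.]
cabinet 0.24 [278. 203. 299. 223.] [ 461. -160.   34.] [ 412. -197.    1.] [ 497. -148.   47.] [118.  86.  80.]
carton1 0.86 [219. 193. 243. 212.] [ 606. -333.   33.] [ 554. -403.   -0.] [ 645. -327.   48.] [145. 105.  98.]
carton1 0.79 [279. 201. 298. 225.] [ 464. -160.   34.] [ 415. -198.    2.] [ 497. -149.   47.] [116.  85.  79.]
carton1 0.79 [235. 164. 258. 182.] [ 388. -525.   31.] [ 342. -597.   -1.] [ 419. -487.   48.] [75. 52. 77.]
carton1 0.75 [206. 164. 214. 179.] [ 527. -633.   38.] [ 476. -683.    0.] [ 554. -610.   48.] [57. 80. 52.]
carton1 0.71 [243. 209. 262. 232.] [ 610. -192.   40.] [ 517. -280.   -0.] [ 644. -165.   48.] [133.  89.  82
[... 1286 characters left out ...]
701. 138. 149.] [664.  96. 115.] [757. 208. 185.] [66. 67. 67.]
drawer_handle 0.59 [118. 162. 213. 209.] [593. 134.  84.] [539. -10.  14.] [659. 284.  97.] [91. 94. 92.]
drawer_handle 0.41 [ 88.  93. 213. 208.] [706. 179. 105.] [552.   9.  26.] [876. 358. 182.] [107. 112. 111.]
mug 0.95 [274. 138. 309. 169.] [ 726. -316.   30.] [ 680. -355.   -4.] [ 757. -255.   97.] [147. 140. 136.]
mug 0.69 [116. 167. 209. 209.] [590. 139.  83.] [537. -11.  -2.] [660. 287.  97.] [93. 95. 92.]
tape 0.67 [236. 135. 263. 162.] [ 738. -157.   43.] [ 695. -199.    4.] [ 779. -114.   55.] [150. 149. 139.]
tape 0.58 [278. 138. 308. 170.] [ 727. -318.   30.] [ 680. -355.   -3.] [ 757. -261.   97.] [145. 139. 135.]
```

```bash
python3 - <<'E'
import cv2
a=cv2.imread('pics/top0.png')[80:280,60:460]; cv2.imwrite('pics/top0c.png',cv2.resize(a,None,fx=2,fy=2,interpolation=2))
E
```

```text
(no output)
```

View pics/top0c.png

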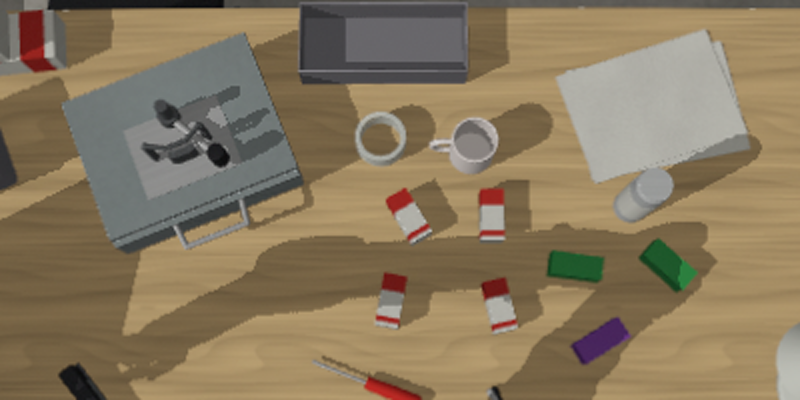

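View pics/scene0.png

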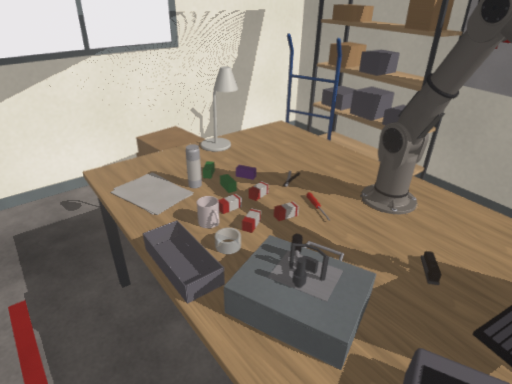

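Top view: the cabinet is upper left, its lever knob at crop (217,153) in the right-hand notch. The four red/white cartons are at crop (408,215), (491,214), (391,300) and (498,305). The green and purple blocks are look-alikes. Next I fit the poses.

```bash
cat >> h.py <<'E'
def rect(xy):
    (c,(w,h),a)=cv2.minAreaRect(xy.astype(np.float32)); 
    if w<h: w,h,a=h,w,a+90
    return np.round(c,1),round(w,1),round(h,1),round((a+90)%180-90,1)   # long-axis angle deg in world
def cartons(p,P):
    out=[]
    for d in spotter.silhouettes(p,'carton1'):
        m=d['region']; c=p['image'][m].astype(int); 
        if ((c[:,0]-c[:,1])>50).mean()<.15: continue
        q=P[m]; q=q[(q[:,2]>38)&(q[:,2]<60)]
        if len(q)<40: continue
        print('carton',round(d['score'],2),*rect(q[:,:2]),'n',len(q),'z',q[:,2].mean().round(1)); out.append(q)
    return out
E
python3 - <<'E'
from h import *
p=cam('top');P=cloud(p)
cartons(p,P)
d=spotter.silhouettes(p,'cabinet')[0]
m=cv2.dilate(d['region'].astype(np.uint8),np.ones((5,5)))>0
q=P[m]; s=q[(abs(q[:,2]-106)<5)]
c,w,h,a=rect(s[:,:2]); print('slab',c,w,h,a, s[:,2].mean())
# slab long axis is y (340), short 260
for sg in(0,):
    yaw=a-90  # x axis direction of cabinet
    ex=np.array([np.cos(np.radians(yaw)),np.sin(np.radians(yaw))])
    if ex[0]<0: ex=-ex
    ey=np.array([-ex[1],ex[0]])
    o=c-130*ex; print('origin',o,'yaw',np.degrees(np.arctan2(ex[1],ex[0])))
    pv=o+155*ex; print('pivot',pv)
    loc=np.c_[(q[:,:2]-o)@ex,(q[:,:2]-o)@ey,q[:,2]]
    k=loc[loc[:,2]>170]; print('high pts',len(k)); print(np.round(k[::max(1,len(k)//25)]))
    for sgn in(.5,):
        kl=np.array([155-115*np.cos(.5),-115*np.sin(.5)]); print('knob pred',kl, o+kl[0]*ex+kl[1]*ey)
    hh=loc[(loc[:,0]<-40)&(loc[:,2]>70)]; print('handle',hh.min(0),hh.max(0),np.median(hh,0)); print('handle pred',o-54*ex)
E
```

```text
carton 0.82 [ 449.5 -174.7] 90.2 39.9 -10.5 n 284 z 45.1
carton 0.72 [ 596.9 -206.1] 89.1 39.8 30.5 n 263 z 45.0
carton 0.6 [ 440.5 -362.1] 90.2 40.7 13.2 n 306 z 45.0
carton 0.53 [ 599.3 -350.8] 92.2 40.8 1.7 n 283 z 45.1
slab [728.1 189.1] 340.0 264.3 -68.0 105.98252392598602
origin [607.56609891 140.40114286] yaw 22.00000000000001
pivot [751.27959636 198.46516484]
high pts 224
[[165.   3. 196.]
 [158.  -5. 197.]
 [154. -10. 191.]
 [156. -10. 175.]
 [151.  -9. 181.]
 [147.   7. 189.]
 [144.  -2. 175.]
 [ 99. -53. 194.]
 [ 97. -41. 194.]
 [ 95. -48. 178.]
 [ 92. -31. 187.]
 [ 85. -24. 196.]
 [ 94.   4. 181.]
 [104.  46. 192.]
 [ 87.   7. 195.]
 [ 62. -62. 186.]
 [ 97.  38. 195.]
 [ 87.  14. 195.]
 [ 62. -57. 179.]
 [ 99.  46. 185.]
 [ 87.  21. 191.]
 [ 59. -58. 174.]
 [ 58. -46. 183.]
 [ 51. -69. 174.]
 [ 48. -63. 182.]
 [ 47. -58. 180.]
 [ 45. -54. 181.]
 [ 40. -54. 186.]]
knob pred [ 54.07800538 -55.13393694] [678.35988868 109.53982406]
handle [-60.15502787 -60.44315515  78.13367182] [-40.33032312  61.15103078  94.42772074] [-54.1756704   -0.68336448  87.63567901]
handle pred [557.49817076 120.17238681]
```

Everything agrees with the given sizes: carton tops are 90x40 at z 45, and the handle is where predicted. Cabinet origin is (607.6,140.4), yaw 22°, with the knob at (678,110). I'll move above the knob.

```bash
cat >> h.py <<'E'
O=np.array([607.6,140.4]); YAW=22.
def c2w(x,y):
    a=np.radians(YAW); return O+np.array([np.cos(a)*x-np.sin(a)*y,np.sin(a)*x+np.cos(a)*y])
def go(x,y,z,yaw=None):
    """print shift (cm, tool axes) and roll (deg) to bring TCP to x,y,z with tool y at world yaw (mod 180)"""
    s=arm.sense(); M=R.from_rotvec(s['orientation']).as_matrix(); d=M.T@(np.array([x,y,z])-s['eef_pos'])/10
    cur=np.degrees(np.arctan2(M[1,1],M[0,1])); r=None if yaw is None else round(-((yaw-cur+90)%180-90),1)
    print('t',round(s['clock'],1),'pos',np.round(s['eef_pos'],1),'yyaw',round(cur,1),'-> shift',np.round(d,2),'len',round(np.linalg.norm(d),2),'roll',r,'F',np.round(s['ft_force'],1),'w',round(s['width'],1),'q7',round(s['qpos'][6],2))
E
C="python3 -m crank"
R='-2.61 -1.64 -.08 0 8.5'; 
python3 -m crank '-2.61 -1.64 -.08 0 8.5;-2.61 -1.64 -.08 0 8.5;-2.61 -1.64 -.08 0 8.5;-2.61 -1.64 -.08 0 8.5;-2.61 -1.64 -.08 0 8.5;-2.61 -1.64 -.08 0 8.5;-2.61 -1.64 -.08 0 8.5;-2.61 -1.64 -.08 0 8.5' 
python3 -m crank '-2.61 -1.64 -.08 0 8.5;-2.61 -1.64 -.08 0 8.5;-2.61 -1.64 -.08 0 8.5;-2.61 -1.64 -.08 0 8.5;-2.61 -1.64 -.08 0 8.5;-2.61 -1.64 -.08 0 8.5;-2.61 -1.64 -.08 0 8.5;-2.61 -1.64 -.08 0 8.5' 
python3 -m crank '-2.61 -1.64 -.08 0 8.5;-2.61 -1.64 -.08 0 8.5;-2.61 -1.64 -.08 0 8.5;-2.61 -1.64 -.08 0 8.5;-2.61 -1.64 -.08 0 8.5;-2.61 -1.64 -.08 0 8.5;-2.61 -1.64 -.08 0 8.5;-2.61 -1.64 -.08 0 8.5' 
python3 -m crank '0 0 0 7.1 8.5;0 0 0 7.1 8.5;0 0 0 7.1 8.5;0 0 0 7.1 8.5;0 0 0 7.1 8.5;0 0 0 7.1 8.5;0 0 0 7.1 8.5;0 0 0 7.1 8.5' 
python3 -m crank '0 0 0 7.1 8.5;0 0 0 7.1 8.5;0 0 0 7.1 8.5;0 0 0 7.1 8.5;0 0 0 7.1 8.5;0 0 0 7.1 8.5;0 0 0 7.1 8.5;0 0 0 7.1 8.5' 
python3 - <<'E'
from h import *
x,y=c2w(54.1,-55.1); go(x,y,250,-39.35); st()
p=cam('wrist'); save(p,'w1'); P=cloud(p)
for d in spotter.silhouettes(p,'lever_knob')[:2]:
    q=P[d['region']]; q=q[(q[:,2]>176)]; print(d['score'],d['box'],len(q))
    a=np.radians(YAW); l=(q[:,:2]-O)@np.array([[np.cos(a),-np.sin(a)],[np.sin(a),np.cos(a)]]); k=(l[:,0]<80)&(l[:,1]<-20); print(k.sum(),l[k].min(0),l[k].max(0),np.median(q[k],0))
E
```

```text
clock: 1.52
eef_pos: [342.4, 470.7, 238.0]
orientation: [0.407, 3.115, 0.001]
ft_force: [0.4, 0.4, -0.5]
width: 85.2
finger_force: 0.0
clock: 2.18
eef_pos: [510.5, 290.3, 244.4]
orientation: [0.407, 3.115, 0.001]
ft_force: [-0.2, 0.1, 0.5]
width: 84.8
finger_force: 0.0
clock: 2.85
eef_pos: [678.6, 109.9, 250.6]
orientation: [0.407, 3.115, 0.0]
ft_force: [-0.2, -0.3, -0.3]
width: 84.8
finger_force: 0.0
clock: 3.52
eef_pos: [677.6, 111.2, 250.5]
orientation: [-1.847, -2.541, -0.0]
ft_force: [-0.1, -0.5, -0.3]
width: 84.9
finger_force: 0.0
clock: 4.18
eef_pos: [677.6, 111.3, 250.6]
orientation: [-2.833, -1.357, -0.0]
ft_force: [0.6, -0.5, 0.0]
width: 85.0
finger_force: 0.0
t 4.2 pos [677.6 111.3 250.6] yyaw -38.8 -> shift [-0.09  0.17  0.06] len 0.2 roll 0.5 F [ 0.6 -0.5  0. ] w 85.0 q7 -0.6
t 4.18 [677.6 111.3 250.6] [[0.627, 0.779, 0.0], [0.779, -0.627, 0.0], [0.0, -0.0, -1.0]] F [ 0.6 -0.5  0. ] w 84.97828853049316 0.0 [-0.73  0.57  0.73  1.54 -0.4   1.19 -0.6 ]
0.95 [231.3, 14.4, 281.0, 216.2] 1334
1332 [ 40.82605085 -68.77257767] [ 69.15676168 -39.61403259] [679.13649603 111.58251162 181.53582583]
0.2 [337.2, 319.2, 353.8, 347.2] 10
10 [ 77.77649157 -64.49857931] [ 79.5126869  -61.59999317] [703.99984494 111.85873615 334.82747376]
```

```bash
python3 -m crank '-.05 .1 2.77 0 8.5;0 0 2.77 0 8.5;0 0 2.77 0 8.5;0 0 2.77 0 8.5;0 0 0 0 8.5' ; python3 -m crank '0 0 0 0 2;0 0 0 0 2;0 0 0 0 2;0 0 0 0 2;0 0 0 0 2;0 0 0 0 2;0 0 0 0 2;0 0 0 0 2' 50
python3 - <<'E'
from h import *
x,y=c2w(54.1,-55.1); go(x,y,140,-39.35)
E
```

```text
clock: 4.7
eef_pos: [674.4, 110.4, 133.9]
orientation: [-2.824, -1.37, 0.014]
ft_force: [-1.8, 0.6, 0.1]
width: 84.7
finger_force: 0.0
clock: 5.37
eef_pos: [679.0, 110.1, 141.4]
orientation: [2.829, 1.366, 0.004]
ft_force: [-1.3, 0.5, 6.7]
width: 28.9
finger_force: 48.9
t 5.4 pos [679.  110.1 141.4] yyaw -38.5 -> shift [-0.08 -0.02  0.14] len 0.16 roll 0.9 F [-1.3  0.5  6.7] w 28.9 q7 -0.54
```

```bash
python3 -m crank '0 0 -.7 0 2;0 0 -.7 0 2;0 0 -.7 0 2;0 0 -.7 0 2;0 0 0 0 2;0 0 0 0 2' ; python3 -m crank '.058 -1.15 0 5.73 2;.058 -1.15 0 5.73 2;.058 -1.15 0 5.73 2;.058 -1.15 0 5.73 2;.058 -1.15 0 5.73 2;0 0 0 0 2' ; python3 -m crank '.058 -1.15 0 5.73 2;.058 -1.15 0 5.73 2;.058 -1.15 0 5.73 2;.058 -1.15 0 5.73 2;.058 -1.15 0 5.73 2;0 0 0 0 2;0 0 0 0 2'
python3 - <<'E'
from h import *
x,y=c2w(54.1,55.1); go(x,y,168,-96.65)
E
```

```text
clock: 5.87
eef_pos: [678.6, 110.4, 168.3]
orientation: [2.829, 1.366, 0.002]
ft_force: [4.8, 2.2, -4.1]
width: 28.9
finger_force: 49.7
clock: 6.37
eef_pos: [643.3, 157.9, 167.2]
orientation: [3.08, 0.619, 0.0]
ft_force: [6.3, 3.4, -4.8]
width: 28.8
finger_force: 50.2
clock: 6.95
eef_pos: [635.7, 211.5, 167.3]
orientation: [3.136, -0.157, 0.002]
ft_force: [6.1, 1.2, -4.5]
width: 28.8
finger_force: 50.5
t 7.0 pos [635.7 211.5 167.3] yyaw -95.7 -> shift [ 0.14 -0.04 -0.07] len 0.16 roll 0.9 F [ 6.1  1.2 -4.5] w 28.8 q7 -1.55
```

Lower it, release, rise and check.

```bash
python3 -m crank '.1 0 .9 0.9 2;0 0 .9 0 2;0 0 .9 0 2;0 0 0 0 2;0 0 0 0 2'; python3 -m crank '0 0 0 0 8.5;0 0 0 0 8.5;0 0 0 0 8.5;0 0 0 0 8.5;0 0 0 0 8.5;0 0 0 0 8.5';python3 -m crank '0 0 -2.5 0 8.5;0 0 -2.5 0 8.5;0 0 -2.5 0 8.5;0 0 -2.5 0 8.5;0 0 0 0 8.5' 
python3 - <<'E'
from h import *
st()
p=cam('wrist'); save(p,'w2'); P=cloud(p)
for d in spotter.silhouettes(p,'lever_knob')[:1]:
    q=P[d['region']]; q=q[(q[:,2]>150)&(q[:,2]<230)]
    a=np.radians(YAW); l=(q[:,:2]-O)@np.array([[np.cos(a),-np.sin(a)],[np.sin(a),np.cos(a)]]); k=(l[:,0]<80)&(l[:,1]>20); l=np.c_[l,q[:,2]][k]; print(k.sum(),l.min(0),l.max(0),np.median(l,0))
    print('swing',.5+np.arctan2(np.median(l[:,1]),155-np.median(l[:,0])))
hx,hy=c2w(-54,0); go(hx,hy,250,None)
E
```

```text
clock: 7.37
eef_pos: [635.8, 212.6, 141.3]
orientation: [-3.134, 0.181, 0.002]
ft_force: [-4.7, 3.2, 10.2]
width: 29.0
finger_force: 51.9
clock: 7.87
eef_pos: [636.2, 211.4, 140.5]
orientation: [3.136, -0.184, -0.0]
ft_force: [-0.6, -0.2, 0.4]
width: 84.6
finger_force: 0.0
clock: 8.28
eef_pos: [638.9, 211.3, 246.0]
orientation: [-3.134, 0.184, -0.011]
ft_force: [1.5, -0.3, 1.1]
width: 85.1
finger_force: 0.0
t 8.28 [638.9 211.3 246. ] [[0.993, -0.117, 0.007], [-0.117, -0.993, 0.002], [0.007, -0.003, -1.0]] F [ 1.5 -0.3  1.1] w 85.09431616225326 0.0 [-1.05  0.65  1.01  1.6  -0.58  1.22 -1.61]
t 8.4 pos [636.7 211.7 241.6] yyaw -96.7 -> shift [-6.8  10.01 -0.86] len 12.13 roll None F [0.8 0.4 0. ] w 84.7 q7 -1.61
```

```bash
python3 -m crank '-.85 1.25 -.1 -7 3.6;0 0 0 -7 3.6;0 0 0 -7 3.6;0 0 0 -7 3.6;0 0 0 -7 3.6;0 0 0 -7 3.6;0 0 0 -7 3.6;0 0 0 -7 3.6' ; python3 -m crank '0 0 0 -7 3.6;0 0 0 -7 3.6;0 0 0 -7 3.6;0 0 0 -7 3.6;0 0 0 -7 3.6;0 0 0 -7 3.6;0 0 0 -7 3.6;0 0 0 -7 3.6' ;python3 -m crank '0 0 0 -6.7 3.6;0 0 0 0 3.6'
python3 - <<'E'
from h import *
hx,hy=c2w(-54,0); go(hx,hy,250,22)
for n in('top','wrist'):
  p=cam(n); P=cloud(p); a=np.radians(YAW); l=(P[...,:2]-O)@np.array([[np.cos(a),-np.sin(a)],[np.sin(a),np.cos(a)]])
  k=(P[...,2]>165)&(P[...,2]<200)&(abs(l[...,0]-54)<22)&(abs(abs(l[...,1])-55)<25)
  print(n,k.sum(),np.median(np.c_[l[k],P[k][:,2]],0) if k.any() else '')
  k=(P[...,2]>72)&(P[...,2]<92)&(abs(l[...,0]+54)<12)&(abs(l[...,1])<62); print('handle',k.sum(),np.median(np.c_[l[k],P[k][:,2]],0) if k.any() else '')
E
```

```text
clock: 9.05
eef_pos: [625.4, 200.3, 240.1]
orientation: [-2.851, -1.319, 0.004]
ft_force: [0.6, -0.0, -0.2]
width: 35.7
finger_force: 0.0
clock: 9.72
eef_pos: [625.4, 200.3, 240.0]
orientation: [-1.897, -2.502, 0.003]
ft_force: [0.1, 0.0, 0.4]
width: 36.1
finger_force: 0.0
clock: 9.88
eef_pos: [625.5, 200.2, 240.3]
orientation: [-1.75, -2.607, 0.003]
ft_force: [0.1, -0.8, -0.9]
width: 35.7
finger_force: 0.0
t 9.9 pos [625.5 200.2 240.3] yyaw 22.3 -> shift [-4.83 -9.32 -0.95] len 10.54 roll 0.3 F [ 0.1 -0.8 -0.9] w 35.7 q7 0.19
top 21 [ 50.68817624  44.82978773 180.16145483]
handle 106 [-53.7488269   -0.71280841  87.15076984]
wrist 1649 [ 53.34248008  58.36769943 181.44782517]
handle 1212 [-52.49655786  11.78429675  87.92077164]
```

Lever is in the free notch (swing about 1.02, down). Now the handle.

```bash
python3 -m crank '-1.61 -3.1 0 0 3.6;-1.61 -3.1 0 .3 3.6;-1.61 -3.1 0 0 3.6;0 0 3 0 3.6;0 0 3 0 3.6;0 0 3 0 3.6;0 0 0 0 3.6' 
python3 - <<'E'
from h import *
hx,hy=c2w(-54,0); go(hx,hy,66,22)
E
```

```text
clock: 10.57
eef_pos: [553.9, 120.2, 146.5]
orientation: [-1.764, -2.593, 0.012]
ft_force: [-1.5, 0.1, -0.4]
width: 36.2
finger_force: 0.0
t 10.6 pos [553.9 120.2 146.5] yyaw 21.6 -> shift [-0.14  0.41  8.04] len 8.06 roll -0.4 F [-1.5  0.1 -0.4] w 36.2 q7 0.3
```

```bash
python3 -m crank '0 .05 2 0 3.6;0 0 2 0 3.6;0 0 2 0 3.6;0 0 2 0 3.6;0 0 .4 0 3.6;0 0 0 0 3.6;0 0 0 0 3.6'; python3 -m crank '0 0 0 0 0;0 0 0 0 0;0 0 0 0 0;0 0 0 0 0;0 0 0 0 0' 60
python3 - <<'E'
from h import *
hx,hy=c2w(-54-142,0); go(hx,hy,66,22)
E
```

```text
clock: 11.15
eef_pos: [559.4, 121.1, 68.9]
orientation: [1.764, 2.599, 0.001]
ft_force: [-0.3, 0.7, 0.3]
width: 35.9
finger_force: 0.0
clock: 11.57
eef_pos: [557.4, 120.4, 68.9]
orientation: [-1.763, -2.598, 0.002]
ft_force: [-5.8, -1.5, 8.8]
width: 8.2
finger_force: 45.0
t 11.6 pos [557.4 120.4  68.9] yyaw 21.7 -> shift [ -0.1  -14.2    0.32] len 14.2 roll -0.3 F [-5.8 -1.5  8.8] w 8.2 q7 0.37
```

```bash
python3 -m crank '0 -1 0 0 0;0 -2 0 0 0;0 -2 0 0 0;0 -2 0 0 0;0 -2 0 0 0;0 -2 0 0 0;0 -2 0 0 0;0 -1 0 0 0'; python3 -m crank '0 -.2 0 0 0;0 0 0 0 0;0 0 0 0 0'
python3 - <<'E'
from h import *
hx,hy=c2w(-54-142,0); go(hx,hy,66,22)
E
```

```text
clock: 12.23
eef_pos: [428.2, 68.3, 68.9]
orientation: [1.764, 2.598, 0.004]
ft_force: [3.0, -2.0, 2.5]
width: 8.0
finger_force: 59.1
clock: 12.48
eef_pos: [427.0, 67.8, 68.9]
orientation: [1.764, 2.598, 0.003]
ft_force: [-1.5, -3.0, 10.1]
width: 7.5
finger_force: 59.8
t 12.5 pos [427.   67.8  68.9] yyaw 21.6 -> shift [-0.04 -0.14  0.29] len 0.33 roll -0.4 F [-1.5 -3.  10.1] w 7.5 q7 0.38
```

Drawer is open about 140 mm. Release, rise, look from the top.

```bash
python3 -m crank '0 0 0 0 3.2;0 0 0 0 3.2;0 0 0 0 3.2;0 0 0 0 3.2;0 0 0 0 3.2;0 0 -1.5 0 3.4;0 0 -2.5 0 3.4;0 0 -3 0 3.4'; python3 -m crank '0 0 -3 0 3.4;0 0 -3 0 3.4;0 0 -3 0 3.4;0 0 0 0 6;0 0 0 0 6'
cat >> h.py <<'E'
def plan(x,y,z,yaw): 
    print('target',np.round([x,y,z,yaw],1)); go(x,y,z,yaw)
def drawer(P):
    a=np.radians(YAW); l=(P[...,:2]-O)@np.array([[np.cos(a),-np.sin(a)],[np.sin(a),np.cos(a)]])
    k=(P[...,2]>80)&(P[...,2]<96)&(l[...,0]<-15)&(l[...,0]>-260)&(abs(l[...,1])<150)
    print('panel/handle local x: min',np.round(np.percentile(l[k][:,0],[1,50,99]),1),'n',k.sum())
E
python3 - <<'E'
from h import *
p=cam('top'); save(p,'top2'); P=cloud(p); drawer(P); cartons(p,P); st()
plan(449.5,-174.7,230,79.5)
E
```

```text
clock: 13.15
eef_pos: [425.3, 67.9, 137.3]
orientation: [-1.763, -2.599, 0.006]
ft_force: [0.4, 1.1, -0.2]
width: 33.8
finger_force: 0.0
clock: 13.57
eef_pos: [427.6, 69.0, 229.0]
orientation: [1.762, 2.599, 0.006]
ft_force: [-0.1, -0.2, -0.4]
width: 57.1
finger_force: 0.0
panel/handle local x: min [-199.4 -151.7 -140.8] n 236
carton 0.84 [ 449.3 -175. ] 89.6 39.6 -11.1 n 284 z 44.7
carton 0.68 [ 599.4 -351.6] 91.7 38.8 1.1 n 274 z 44.7
carton 0.63 [ 597.8 -206.3] 89.9 40.7 30.7 n 284 z 44.7
carton 0.61 [ 440.4 -362.4] 89.0 40.8 13.7 n 292 z 45.2
carton 0.61 [ 379.1 -533.2] 91.9 40.7 -58.9 n 300 z 44.8
t 13.67 [426.   68.4 227. ] [[-0.37, 0.929, -0.001], [0.929, 0.37, -0.0], [0.0, -0.001, -1.0]] F [-0.9 -0.1 -0.8] w 60.18569791423981 0.0 [-0.85  0.06  0.58  2.14 -0.04  0.95  0.13]
target [ 449.5 -174.7  230.    79.5]
t 13.7 pos [426.   68.4 227. ] yyaw 21.7 -> shift [-23.46  -6.82  -0.3 ] len 24.43 roll -57.8 F [-0.9 -0.1 -0.8] w 60.2 q7 0.13
```

View pics/top2.png

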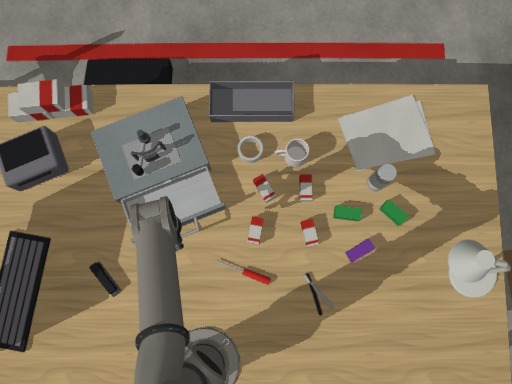

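The drawer is open and the lever is at left. The four cartons haven't moved; the fifth hit, at (379,-533), is the purple look-alike. Grasping carton A now.

```bash
python3 -m crank '-2.93 -.85 0 0 6;-2.93 -.85 0 0 6;-2.93 -.85 0 0 6;-2.93 -.85 0 0 6;-2.93 -.85 0 0 6;-2.93 -.85 0 0 6;-2.93 -.85 0 0 6;-2.93 -.85 0 0 6'; python3 -m crank '0 0 0 -6.5 6;0 0 0 -6.5 6;0 0 0 -6.5 6;0 0 0 -6.5 6;0 0 0 -6.5 6;0 0 0 -6.5 6;0 0 0 -6.5 6;0 0 0 -6.5 6'; python3 -m crank '0 0 2.6 -6.3 6;0 0 2.6 0 6;0 0 2.6 0 6;0 0 2.6 0 6;0 0 0 0 6;0 0 0 0 6'
python3 - <<'E'
from h import *
p=cam('wrist'); P=cloud(p); c=cartons(p,P); p=cam('top'); P=cloud(p); cartons(p,P)
plan(449.4,-174.9,8,79)
E
```

```text
clock: 14.33
eef_pos: [449.1, -175.7, 226.2]
orientation: [-1.762, -2.598, 0.003]
ft_force: [0.3, 0.5, 0.6]
width: 60.2
finger_force: 0.0
clock: 15.0
eef_pos: [449.0, -174.3, 225.9]
orientation: [-0.436, -3.107, 0.001]
ft_force: [0.2, -0.3, 0.1]
width: 60.1
finger_force: 0.0
clock: 15.5
eef_pos: [448.2, -174.4, 122.0]
orientation: [-0.274, -3.124, 0.001]
ft_force: [0.6, -0.7, 1.5]
width: 60.0
finger_force: 0.0
carton 0.81 [ 441.1 -360.9] 89.8 43.8 13.1 n 4205 z 44.3
carton 0.65 [ 558.4 -211.3] 37.4 18.9 73.2 n 426 z 43.1
carton 0.76 [ 597.5 -206. ] 89.3 41.3 29.5 n 286 z 44.9
carton 0.7 [ 440.5 -362.2] 90.4 40.5 13.5 n 300 z 44.9
carton 0.52 [ 599.9 -353. ] 90.6 38.8 -0.4 n 274 z 44.8
target [ 449.4 -174.9    8.    79. ]
t 15.7 pos [ 451.1 -174.8  124.9] yyaw 80.0 -> shift [ 0.19 -0.04 11.69] len 11.69 roll 1.0 F [0.2 0.1 1.4] w 59.7 q7 1.91
```

```bash
python3 -m crank '0 0 2.9 1 6;0 0 2.9 0 6;0 0 2.9 0 6;0 0 2.9 0 6;0 0 0 0 6;0 0 0 0 6'; python3 -m crank '0 0 0 0 3;0 0 0 0 3;0 0 0 0 3;0 0 0 0 3;0 0 0 0 3;0 0 0 0 3' 60;  python3 -m crank '0 0 -1.5 0 3;0 0 -2.5 0 3;0 0 -2.5 0 3;0 0 -2.5 0 3;0 0 -2.5 0 3;0 0 -2.5 0 3;0 0 0 0 3;0 0 0 0 3'
python3 - <<'E'
from h import *
x,y=c2w(-70.6,103); plan(x,y,150,112)
E
```

```text
clock: 16.2
eef_pos: [450.0, -174.6, 8.0]
orientation: [-0.301, -3.126, -0.0]
ft_force: [0.2, -0.2, -0.4]
width: 60.2
finger_force: 0.0
clock: 16.7
eef_pos: [451.9, -174.9, 9.9]
orientation: [0.3, 3.123, -0.0]
ft_force: [-1.0, 0.5, 7.2]
width: 39.5
finger_force: 61.0
clock: 17.37
eef_pos: [451.4, -174.4, 149.6]
orientation: [0.3, 3.122, 0.001]
ft_force: [-0.2, 0.2, -3.7]
width: 39.7
finger_force: 61.1
target [503.6 209.5 150.  112. ]
t 17.4 pos [ 451.4 -174.4  149.6] yyaw 79.0 -> shift [ 2.17 38.68  0.  ] len 38.74 roll -33.0 F [-0.2  0.2 -3.7] w 39.7 q7 1.87
```

```bash
python3 -m crank '.18 3.22 0 0 3;.18 3.22 0 0 3;.18 3.22 0 0 3;.18 3.22 0 0 3;.18 3.22 0 0 3;.18 3.22 0 0 3;.18 3.22 0 0 3;.18 3.22 0 0 3';python3 -m crank '.18 3.22 0 0 3;.18 3.22 0 0 3;.18 3.22 0 0 3;.18 3.22 0 0 3;0 0 0 0 3;0 0 0 -6.6 3;0 0 0 -6.6 3;0 0 0 -6.6 3'; python3 -m crank '0 0 0 -6.6 3;0 0 0 -6.6 3;0 0 0 0 3;0 0 0 0 3'
python3 - <<'E'
from h import *
x,y=c2w(-70.6,103); plan(x,y,31,112)
p=cam('top'); P=cloud(p); drawer(P); cartons(p,P)
E
```

```text
clock: 18.03
eef_pos: [484.0, 82.6, 146.8]
orientation: [-0.301, -3.125, 0.001]
ft_force: [0.5, 0.1, -2.1]
width: 39.1
finger_force: 61.1
clock: 18.7
eef_pos: [501.5, 208.7, 146.4]
orientation: [0.251, -3.129, 0.002]
ft_force: [-0.0, -0.8, -2.1]
width: 39.4
finger_force: 61.3
clock: 19.03
eef_pos: [501.9, 208.4, 146.9]
orientation: [0.594, -3.083, 0.0]
ft_force: [0.8, -0.0, -2.1]
width: 39.0
finger_force: 61.3
target [503.6 209.5  31.  112. ]
t 19.0 pos [501.9 208.4 146.9] yyaw 111.8 -> shift [-0.21  0.04 11.59] len 11.59 roll -0.2 F [ 0.8 -0.  -2.1] w 39.0 q7 1.6
panel/handle local x: min [-199.6 -151.1 -140.7] n 500
carton 0.6 [ 440.6 -362.1] 90.3 40.4 12.2 n 298 z 45.2
carton 0.54 [ 597.4 -205.9] 90.1 40.6 29.5 n 289 z 45.3
carton 0.52 [ 600.3 -351.6] 90.3 39.0 1.3 n 271 z 45.4
```

```bash
python3 -m crank '-.2 0 2.5 0 3;0 0 2.5 0 3;0 0 2.5 0 3;0 0 2 0 3;0 0 1.2 0 3;0 0 .8 0 3;0 0 0 0 3;0 0 0 0 3';python3 -m crank '0 0 0 0 5.4;0 0 0 0 5.4;0 0 0 0 5.4;0 0 0 0 5.4;0 0 -1.5 0 5.4;0 0 -2.5 0 5.4;0 0 -2.5 0 5.4;0 0 -2.5 0 5.4'; python3 -m crank '0 0 -2.5 0 6;0 0 -2.5 0 6;0 0 -2.5 0 6;0 0 0 0 6;0 0 0 0 6'
python3 - <<'E'
from h import *
p=cam('top'); P=cloud(p); drawer(P); cartons(p,P)
plan(597.5,-206,190,120)
E
```

```text
clock: 19.8
eef_pos: [504.8, 209.8, 33.0]
orientation: [-0.599, 3.084, -0.0]
ft_force: [0.4, 0.4, -1.3]
width: 39.1
finger_force: 61.4
clock: 20.47
eef_pos: [504.4, 209.5, 124.0]
orientation: [0.599, -3.084, 0.0]
ft_force: [1.6, -0.3, 0.2]
width: 53.8
finger_force: 0.0
clock: 20.88
eef_pos: [505.4, 210.2, 199.4]
orientation: [-0.599, 3.08, 0.003]
ft_force: [-0.6, -0.1, -1.1]
width: 60.2
finger_force: 0.0
panel/handle local x: min [-199.6 -151.2 -140.8] n 491
carton 0.84 [ 440.8 -362. ] 90.2 41.5 13.7 n 298 z 44.2
carton 0.82 [ 597.5 -204.8] 91.0 38.9 30.3 n 269 z 44.8
carton 0.81 [497.1 205. ] 78.2 40.5 21.1 n 74 z 54.2
carton 0.59 [ 600.4 -351.5] 90.0 39.1 1.2 n 278 z 44.6
target [ 597.5 -206.   190.   120. ]
t 21.0 pos [503.9 209.5 197.1] yyaw 112.0 -> shift [  6.9  -42.03   0.71] len 42.6 roll -8.0 F [-0.1  0.5 -0.4] w 59.8 q7 1.58
```

```bash
python3 -m crank '.493 -3 0 0 6;.493 -3 0 0 6;.493 -3 0 0 6;.493 -3 0 0 6;.493 -3 0 0 6;.493 -3 0 0 6;.493 -3 0 0 6;.493 -3 0 0 6'; python3 -m crank '.493 -3 0 0 6;.493 -3 0 0 6;.493 -3 0 0 6;.493 -3 0 0 6;.493 -3 0 0 6;.493 -3 0 0 6;0 0 0 -4 6;0 0 0 -4 6'; python3 -m crank '0 0 2.5 0 6;0 0 2.5 0 6;0 0 2.5 0 6;0 0 0 0 6;0 0 0 0 6'
python3 - <<'E'
from h import *
p=cam('wrist'); P=cloud(p); c=cartons(p,P); 
p=cam('top'); P=cloud(p); cartons(p,P)
plan(597.5,-205.3,9,120)
E
```

```text
clock: 21.65
eef_pos: [557.0, -29.1, 196.2]
orientation: [0.599, -3.081, -0.0]
ft_force: [1.2, 0.6, -0.2]
width: 60.0
finger_force: 0.0
clock: 22.32
eef_pos: [596.6, -208.4, 195.8]
orientation: [0.811, -3.032, 0.0]
ft_force: [-0.0, 0.2, 0.3]
width: 60.0
finger_force: 0.0
clock: 22.73
eef_pos: [596.2, -205.2, 120.6]
orientation: [0.812, -3.03, -0.003]
ft_force: [0.6, -0.3, 0.8]
width: 60.0
finger_force: 0.0
carton 0.68 [ 599.6 -350.5] 91.2 41.8 -0.4 n 8854 z 44.7
carton 0.67 [ 597.9 -204.5] 90.6 40.3 30.4 n 6795 z 45.0
carton 0.89 [ 440.6 -361.8] 89.5 41.1 13.4 n 287 z 45.0
carton 0.84 [ 599.3 -351.3] 92.4 39.5 0.8 n 283 z 45.3
carton 0.64 [500.  207.6] 86.8 41.7 22.3 n 80 z 52.8
carton 0.57 [ 571.9 -220. ] 37.6 32.2 -60.8 n 82 z 45.4
target [ 597.5 -205.3    9.   120. ]
t 22.9 pos [ 598.9 -206.   124.2] yyaw 120.0 -> shift [ 0.1   0.15 11.52] len 11.52 roll 0.0 F [ 0.4 -0.3  0.1] w 60.2 q7 2.57
```

```bash
python3 -m crank '.05 .1 2.85 0 6;0 0 2.85 0 6;0 0 2.85 0 6;0 0 2.85 0 6;0 0 0 0 6;0 0 0 0 6'; python3 -m crank '0 0 0 0 3;0 0 0 0 3;0 0 0 0 3;0 0 0 0 3;0 0 0 0 3;0 0 0 0 3' 60;  python3 -m crank '0 0 -1.5 0 3;0 0 -2.5 0 3;0 0 -2.5 0 3;0 0 -2.5 0 3;0 0 -2.5 0 3;0 0 -2.5 0 3;0 0 0 0 3;0 0 0 0 3'
python3 - <<'E'
from h import *
x,y=c2w(-70.6,34); plan(x,y,150,112)
E
```

```text
clock: 23.43
eef_pos: [596.7, -204.9, 8.8]
orientation: [0.813, -3.033, -0.001]
ft_force: [0.1, -0.0, 0.4]
width: 59.7
finger_force: 0.0
clock: 23.93
eef_pos: [598.9, -205.7, 11.4]
orientation: [-0.812, 3.031, -0.003]
ft_force: [-0.9, 0.3, 7.9]
width: 39.6
finger_force: 61.7
clock: 24.6
eef_pos: [598.0, -205.3, 151.6]
orientation: [-0.812, 3.03, -0.003]
ft_force: [0.4, 0.6, -2.0]
width: 39.2
finger_force: 60.8
target [529.4 145.5 150.  112. ]
t 24.6 pos [ 598.  -205.3  151.6] yyaw 120.0 -> shift [-11.6   33.81   0.11] len 35.74 roll 8.0 F [ 0.4  0.6 -2. ] w 39.2 q7 2.56
```

```bash
python3 -m crank '-.967 2.818 0 0 3;-.967 2.818 0 0 3;-.967 2.818 0 0 3;-.967 2.818 0 0 3;-.967 2.818 0 0 3;-.967 2.818 0 0 3;-.967 2.818 0 0 3;-.967 2.818 0 0 3'; python3 -m crank '-.967 2.818 0 0 3;-.967 2.818 0 0 3;-.967 2.818 0 0 3;-.967 2.818 0 0 3;0 0 0 4 3;0 0 0 4 3;0 0 0 0 3;0 0 0 0 3'
python3 - <<'E'
from h import *
x,y=c2w(-70.6,34); plan(x,y,32,112)
E
```

```text
clock: 25.27
eef_pos: [549.6, 30.3, 147.9]
orientation: [0.813, -3.032, -0.0]
ft_force: [0.3, -0.2, -0.7]
width: 39.2
finger_force: 60.9
clock: 25.93
eef_pos: [527.5, 145.6, 148.1]
orientation: [0.602, -3.082, 0.001]
ft_force: [0.5, -0.1, -0.6]
width: 39.2
finger_force: 60.9
target [529.4 145.5  32.  112. ]
t 25.9 pos [527.5 145.6 148.1] yyaw 112.1 -> shift [-0.19 -0.08 11.61] len 11.61 roll 0.1 F [ 0.5 -0.1 -0.6] w 39.2 q7 1.77
```

```bash
python3 -m crank '-.15 -.05 2.5 0 3;0 0 2.5 0 3;0 0 2.5 0 3;0 0 2 0 3;0 0 1.2 0 3;0 0 .8 0 3;0 0 0 0 3;0 0 0 0 3';python3 -m crank '0 0 0 0 5.2;0 0 0 0 5.2;0 0 0 0 5.2;0 0 0 0 5.2;0 0 -1.5 0 5.2;0 0 -2.5 0 5.2;0 0 -2.5 0 5.2;0 0 -2.5 0 5.2'; python3 -m crank '0 0 -2.5 0 6;0 0 -2.5 0 6;0 0 -2.5 0 6;0 0 0 0 6;0 0 0 0 6'
python3 - <<'E'
from h import *
p=cam('top'); P=cloud(p); drawer(P); cartons(p,P)
plan(600,-351.5,190,91.2)
p=cam('wrist'); save(p,'w3')
E
```

```text
clock: 26.6
eef_pos: [530.3, 145.8, 34.1]
orientation: [-0.6, 3.083, 0.0]
ft_force: [0.2, 0.0, -1.5]
width: 39.1
finger_force: 60.8
clock: 27.27
eef_pos: [529.7, 145.9, 124.9]
orientation: [0.6, -3.084, 0.0]
ft_force: [0.8, 0.3, -0.1]
width: 51.9
finger_force: 0.0
clock: 27.68
eef_pos: [530.8, 146.4, 200.3]
orientation: [-0.599, 3.08, 0.002]
ft_force: [-0.3, 0.7, -0.0]
width: 60.2
finger_force: 0.0
panel/handle local x: min [-199.3 -151.2 -140.6] n 457
carton 0.84 [ 600.2 -351. ] 90.6 39.7 1.7 n 282 z 45.2
carton 0.76 [524.1 139.3] 76.7 37.7 20.2 n 62 z 55.3
carton 0.57 [ 438.2 -362. ] 83.6 40.2 14.3 n 252 z 45.3
carton 0.5 [495.8 190.5] 78.7 32.2 0.9 n 50 z 51.3
target [ 600.  -351.5  190.    91.2]
t 27.8 pos [529.2 146.  198.1] yyaw 112.0 -> shift [ 12.1  -48.77   0.81] len 50.26 roll 20.8 F [-0.8 -0.1  0. ] w 59.7 q7 1.74
```

View pics/w3.png

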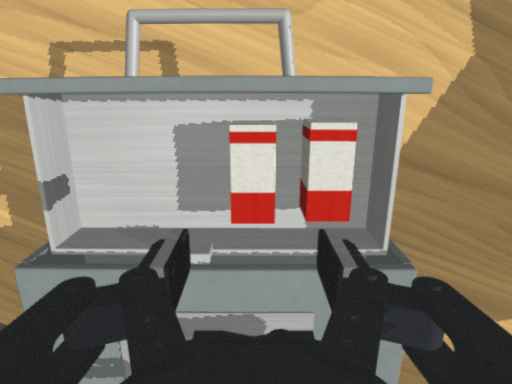

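The wrist view shows two cartons flat and side by side in the tray, at (253,173) and (328,172). Next is the third carton.

```bash
python3 -m crank '.757 -3.05 0 0 6;.757 -3.05 0 0 6;.757 -3.05 0 0 6;.757 -3.05 0 0 6;.757 -3.05 0 0 6;.757 -3.05 0 0 6;.757 -3.05 0 0 6;.757 -3.05 0 0 6'; python3 -m crank '.757 -3.05 0 0 6;.757 -3.05 0 0 6;.757 -3.05 0 0 6;.757 -3.05 0 0 6;.757 -3.05 0 0 6;.757 -3.05 0 0 6;.757 -3.05 0 0 6;.757 -3.05 0 0 6'; python3 -m crank '0 0 2.5 6.9 6;0 0 2.5 6.9 6;0 0 2.5 6.9 6;0 0 0 0 6;0 0 0 0 6'
python3 - <<'E'
from h import *
p=cam('wrist'); P=cloud(p); c=cartons(p,P); 
plan(600,-351.0,9,91.2)
E
```

```text
clock: 28.5
eef_pos: [564.4, -104.3, 197.3]
orientation: [0.599, -3.081, -0.001]
ft_force: [-0.1, 0.0, 0.4]
width: 59.9
finger_force: 0.0
clock: 29.17
eef_pos: [599.9, -352.9, 196.8]
orientation: [0.599, -3.082, -0.003]
ft_force: [0.1, 0.6, -0.8]
width: 59.8
finger_force: 0.0
clock: 29.58
eef_pos: [599.1, -350.8, 121.2]
orientation: [0.042, -3.136, -0.003]
ft_force: [0.3, -0.4, 1.0]
width: 60.0
finger_force: 0.0
carton 0.86 [ 599.6 -350.3] 91.0 40.5 -0.2 n 6887 z 45.0
carton 0.59 [ 478.5 -352.2] 40.9 15.0 -81.0 n 1433 z 44.7
target [ 600.  -351.     9.    91.2]
t 29.7 pos [ 600.9 -352.3  124.6] yyaw 91.5 -> shift [ 0.09  0.14 11.56] len 11.56 roll 0.3 F [-0.8 -0.3  0.4] w 59.7 q7 2.38
```

```bash
python3 -m crank '.05 .1 2.85 1 6;0 0 2.85 0 6;0 0 2.85 0 6;0 0 2.85 0 6;0 0 0 0 6;0 0 0 0 6'; python3 -m crank '0 0 0 0 3;0 0 0 0 3;0 0 0 0 3;0 0 0 0 3;0 0 0 0 3;0 0 0 0 3' 60;  python3 -m crank '0 0 -1.5 0 3;0 0 -2.5 0 3;0 0 -2.5 0 3;0 0 -2.5 0 3;0 0 -2.5 0 3;0 0 -2.5 0 3;0 0 0 0 3;0 0 0 0 3'
python3 - <<'E'
from h import *
x,y=c2w(-70.6,-34); plan(x,y,150,112)
E
```

```text
clock: 30.18
eef_pos: [600.0, -350.8, 10.3]
orientation: [0.011, -3.141, -0.001]
ft_force: [1.4, -0.5, 0.6]
width: 59.9
finger_force: 0.0
clock: 30.68
eef_pos: [601.9, -352.2, 13.0]
orientation: [-0.009, 3.137, -0.004]
ft_force: [0.1, -0.4, 8.1]
width: 39.3
finger_force: 62.3
clock: 31.35
eef_pos: [600.8, -351.5, 152.7]
orientation: [-0.009, 3.138, -0.003]
ft_force: [-0.8, 0.4, -3.2]
width: 38.9
finger_force: 61.4
target [554.9  82.4 150.  112. ]
t 31.4 pos [ 600.8 -351.5  152.7] yyaw 90.3 -> shift [ 4.36 43.42  0.18] len 43.64 roll -21.7 F [-0.8  0.4 -3.2] w 38.9 q7 2.35
```

```bash
python3 -m crank '.29 2.895 0 0 3;.29 2.895 0 0 3;.29 2.895 0 0 3;.29 2.895 0 0 3;.29 2.895 0 0 3;.29 2.895 0 0 3;.29 2.895 0 0 3;.29 2.895 0 0 3'; python3 -m crank '.29 2.895 0 0 3;.29 2.895 0 0 3;.29 2.895 0 0 3;.29 2.895 0 0 3;.29 2.895 0 0 3;.29 2.895 0 0 3;.29 2.895 0 0 3;0 0 0 0 3'; python3 -m crank '0 0 0 -5.4 3;0 0 0 -5.4 3;0 0 0 -5.4 3;0 0 0 -5.4 3;0 0 0 0 3;0 0 0 0 3'
python3 - <<'E'
from h import *
x,y=c2w(-70.6,-34); plan(x,y,34,112)
E
```

```text
clock: 32.02
eef_pos: [574.1, -117.6, 148.8]
orientation: [0.009, -3.139, -0.001]
ft_force: [0.4, 0.2, -1.5]
width: 39.2
finger_force: 61.4
clock: 32.68
eef_pos: [552.2, 90.9, 148.4]
orientation: [0.023, -3.138, -0.005]
ft_force: [0.1, 1.2, -1.5]
width: 39.2
finger_force: 61.3
clock: 33.18
eef_pos: [553.4, 82.9, 149.2]
orientation: [0.592, -3.084, -0.0]
ft_force: [0.7, -0.0, -0.9]
width: 39.1
finger_force: 61.4
target [554.9  82.4  34.  112. ]
t 33.2 pos [553.4  82.9 149.2] yyaw 111.7 -> shift [-0.13 -0.1  11.52] len 11.52 roll -0.3 F [ 0.7 -0.  -0.9] w 39.1 q7 1.96
```

```bash
python3 -m crank '-.1 -.1 2.5 0 3;0 0 2.5 0 3;0 0 2.5 0 3;0 0 2 0 3;0 0 1.2 0 3;0 0 .8 0 3;0 0 0 0 3;0 0 0 0 3';python3 -m crank '0 0 0 0 5.2;0 0 0 0 5.2;0 0 0 0 5.2;0 0 0 0 5.2;0 0 -1.5 0 5.2;0 0 -2.5 0 5.2;0 0 -2.5 0 5.2;0 0 -2.5 0 5.2'; python3 -m crank '0 0 -2.5 0 6;0 0 -2.5 0 6;0 0 -2.5 0 6;0 0 0 0 6;0 0 0 0 6'
python3 - <<'E'
from h import *
p=cam('top'); P=cloud(p); drawer(P); cartons(p,P)
plan(440.5,-362,190,103.5)
p=cam('wrist'); P=cloud(p); cartons(p,P)
E
```

```text
clock: 33.85
eef_pos: [556.0, 82.6, 35.0]
orientation: [-0.595, 3.084, -0.0]
ft_force: [0.3, -0.6, -1.6]
width: 39.3
finger_force: 61.3
clock: 34.52
eef_pos: [555.1, 82.5, 125.7]
orientation: [0.597, -3.084, 0.0]
ft_force: [0.1, 0.8, 0.1]
width: 52.2
finger_force: 0.0
clock: 34.93
eef_pos: [556.3, 82.9, 201.2]
orientation: [-0.596, 3.081, 0.002]
ft_force: [-0.7, 0.9, -0.6]
width: 60.0
finger_force: 0.0
panel/handle local x: min [-198.8 -151.6 -140.3] n 389
carton 0.89 [ 439.9 -361.7] 88.7 39.7 14.0 n 281 z 44.7
carton 0.86 [548.7  76.6] 79.2 37.4 21.3 n 57 z 54.8
target [ 440.5 -362.   190.   103.5]
t 35.0 pos [554.8  82.7 199.1] yyaw 111.9 -> shift [ 27.21 -36.99   0.92] len 45.93 roll 8.4 F [ 0.3 -0.9  0.5] w 60.0 q7 1.92
carton 0.92 [504.2 191.1] 98.5 35.9 -0.9 n 972 z 49.6
carton 0.79 [511.9  65.5] 37.6 0.3 -68.5 n 81 z 47.1
carton 0.57 [531.3 127.5] 98.3 35.6 -0.8 n 441 z 49.5
```

```bash
python3 -m crank '1.814 -2.466 0 0 6;1.814 -2.466 0 0 6;1.814 -2.466 0 0 6;1.814 -2.466 0 0 6;1.814 -2.466 0 0 6;1.814 -2.466 0 0 6;1.814 -2.466 0 0 6;1.814 -2.466 0 0 6'; python3 -m crank '1.814 -2.466 0 0 6;1.814 -2.466 0 0 6;1.814 -2.466 0 0 6;1.814 -2.466 0 0 6;1.814 -2.466 0 0 6;1.814 -2.466 0 0 6;1.814 -2.466 0 0 6;0 0 0 4.2 6'; python3 -m crank '0 0 2.5 4.2 6;0 0 2.5 0 6;0 0 2.5 0 6;0 0 0 0 6;0 0 0 0 6'
python3 - <<'E'
from h import *
p=cam('wrist'); P=cloud(p); c=cartons(p,P); 
plan(440.4,-361.8,9,103.5)
E
```

```text
clock: 35.8
eef_pos: [493.2, -155.8, 198.8]
orientation: [0.597, -3.083, -0.001]
ft_force: [0.4, -0.7, 0.4]
width: 60.1
finger_force: 0.0
clock: 36.47
eef_pos: [437.0, -368.8, 199.4]
orientation: [0.47, -3.104, 0.005]
ft_force: [-0.7, -0.6, -0.7]
width: 59.7
finger_force: 0.0
clock: 36.88
eef_pos: [439.8, -361.5, 123.3]
orientation: [0.369, -3.116, -0.003]
ft_force: [0.2, 0.6, 0.6]
width: 60.0
finger_force: 0.0
carton 0.74 [ 440.9 -360.7] 91.2 40.1 13.1 n 6637 z 45.0
target [ 440.4 -361.8    9.   103.5]
t 37.0 pos [ 441.3 -362.7  125.6] yyaw 103.5 -> shift [ 0.07  0.12 11.65] len 11.66 roll -0.0 F [ 0.4 -0.3  0.1] w 59.8 q7 2.77
```

```bash
python3 -m crank '.05 .15 2.9 0 6;0 0 2.9 0 6;0 0 2.9 0 6;0 0 2.9 0 6;0 0 0 0 6;0 0 0 0 6'; python3 -m crank '0 0 0 0 3;0 0 0 0 3;0 0 0 0 3;0 0 0 0 3;0 0 0 0 3;0 0 0 0 3' 60;  python3 -m crank '0 0 -1.5 0 3;0 0 -2.5 0 3;0 0 -2.5 0 3;0 0 -2.5 0 3;0 0 -2.5 0 3;0 0 -2.5 0 3;0 0 0 0 3;0 0 0 0 3'
python3 - <<'E'
from h import *
x,y=c2w(-70.6,-103); plan(x,y,150,112)
E
```

```text
clock: 37.48
eef_pos: [440.2, -361.0, 9.3]
orientation: [0.369, -3.119, -0.001]
ft_force: [-1.0, -0.3, 1.7]
width: 60.2
finger_force: 0.0
clock: 37.98
eef_pos: [441.7, -362.0, 11.3]
orientation: [-0.369, 3.116, -0.004]
ft_force: [-0.2, 0.0, 7.1]
width: 39.4
finger_force: 61.7
clock: 38.65
eef_pos: [441.2, -361.3, 150.8]
orientation: [-0.369, 3.116, -0.003]
ft_force: [0.6, 0.4, -1.9]
width: 39.6
finger_force: 61.0
target [580.7  18.5 150.  112. ]
t 38.6 pos [ 441.2 -361.3  150.8] yyaw 103.5 -> shift [-22.45  33.65   0.08] len 40.45 roll -8.5 F [ 0.6  0.4 -1.9] w 39.6 q7 2.74
```

```bash
python3 -m crank '-1.604 2.404 0 0 3;-1.604 2.404 0 0 3;-1.604 2.404 0 0 3;-1.604 2.404 0 0 3;-1.604 2.404 0 0 3;-1.604 2.404 0 0 3;-1.604 2.404 0 0 3;-1.604 2.404 0 0 3'; python3 -m crank '-1.604 2.404 0 0 3;-1.604 2.404 0 0 3;-1.604 2.404 0 0 3;-1.604 2.404 0 0 3;-1.604 2.404 0 0 3;-1.604 2.404 0 0 3;0 0 0 -4.2 3;0 0 0 -4.2 3'; python3 -m crank '0 0 0 0 3;0 0 0 0 3'
python3 - <<'E'
from h import *
x,y=c2w(-70.6,-103); plan(x,y,32,112)
E
```

```text
clock: 39.32
eef_pos: [519.3, -142.0, 147.7]
orientation: [0.37, -3.118, -0.001]
ft_force: [1.7, -0.7, -1.8]
width: 39.3
finger_force: 61.0
clock: 39.98
eef_pos: [579.4, 22.1, 147.1]
orientation: [0.609, -3.08, -0.001]
ft_force: [0.2, -0.3, -2.0]
width: 39.4
finger_force: 61.2
clock: 40.15
eef_pos: [579.0, 18.8, 147.8]
orientation: [0.593, -3.083, -0.0]
ft_force: [0.3, 0.6, -1.7]
width: 39.3
finger_force: 61.2
target [580.7  18.5  32.  112. ]
t 40.1 pos [579.   18.8 147.8] yyaw 111.8 -> shift [-0.17 -0.1  11.58] len 11.58 roll -0.2 F [ 0.3  0.6 -1.7] w 39.3 q7 2.13
```

```bash
python3 -m crank '-.1 -.1 2.5 0 3;0 0 2.5 0 3;0 0 2.5 0 3;0 0 2 0 3;0 0 1.2 0 3;0 0 .8 0 3;0 0 0 0 3;0 0 0 0 3';python3 -m crank '0 0 0 0 5.2;0 0 0 0 5.2;0 0 0 0 5.2;0 0 0 0 5.2;0 0 -1.5 0 5.2;0 0 -2.5 0 5.2;0 0 -2.5 0 5.2;0 0 -2.5 0 5.2'; python3 -m crank '0 3 -2.5 0 3.6;0 3 -2.5 0 3.6;0 3 -2.5 0 3.6;0 0 0 0 3.6;0 0 0 0 3.6'
python3 - <<'E'
from h import *
p=cam('wrist'); save(p,'w4'); P=cloud(p)
a=np.radians(YAW)
for d in spotter.silhouettes(p,'carton1'):
    q=P[d['region']]; q=q[(q[:,2]>60)&(q[:,2]<75)]
    if len(q)<100: continue
    c,w,h,an=rect(q[:,:2]); l=(c-O)@np.array([[np.cos(a),-np.sin(a)],[np.sin(a),np.cos(a)]])
    print(round(d['score'],2),'tray frame',np.round(l-[-70.6,0],1),w,h,an,'topz',q[:,2].mean().round(1))
p=cam('top'); P=cloud(p); drawer(P); cartons(p,P)
hx,hy=c2w(-54-140.5,0); plan(hx,hy,190,22)
E
```

```text
clock: 40.82
eef_pos: [581.6, 18.0, 34.2]
orientation: [-0.595, 3.084, -0.0]
ft_force: [0.1, 0.8, -1.3]
width: 38.8
finger_force: 61.0
clock: 41.48
eef_pos: [581.0, 18.3, 124.9]
orientation: [0.597, -3.084, 0.0]
ft_force: [-0.3, -0.1, 0.1]
width: 51.7
finger_force: 0.0
clock: 41.9
eef_pos: [548.0, 104.5, 200.3]
orientation: [-0.603, 3.08, 0.003]
ft_force: [-0.3, -0.2, -1.4]
width: 35.9
finger_force: 0.0
0.9 tray frame [ -1.2 -34.3] 90.3 40.4 21.4 topz 65.0
0.89 tray frame [1.000e-01 1.025e+02] 91.1 41.3 21.9 topz 64.9
0.86 tray frame [   0.2 -104. ] 91.1 41.2 21.5 topz 64.9
0.71 tray frame [ 2.2 33.7] 91.0 40.0 22.2 topz 65.0
panel/handle local x: min [-198.8 -150.8 -140.3] n 423
carton 0.92 [580.9  13.7] 88.7 36.2 21.1 n 48 z 54.7
carton 0.78 [519.4 139.7] 65.2 40.2 21.7 n 68 z 53.9
carton 0.55 [549.   77.8] 78.5 41.4 23.0 n 54 z 53.5
target [427.3  67.5 190.   22. ]
t 42.1 pos [547.3 100.4 198. ] yyaw 111.8 -> shift [12.37  1.41  0.82] len 12.47 roll 89.8 F [-0.2  0.2  0.4] w 35.7 q7 1.92
```

View pics/w4.png

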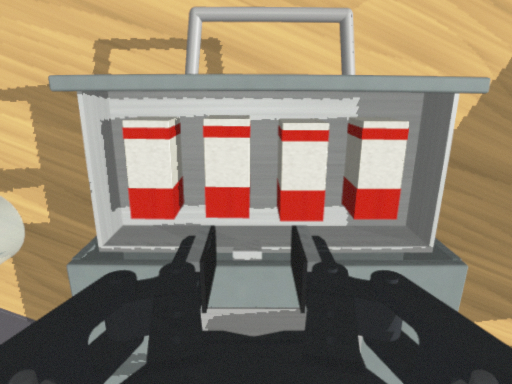

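All four cartons lie flat in the drawer, at x = 153, 227, 303 and 377 px. I'll grip the handle and shut it.

```bash
python3 -m crank '2.47 .28 0 0 3.6;2.47 .28 0 0 3.6;2.47 .28 0 0 3.6;2.47 .28 0 0 3.6;2.47 .28 0 0 3.6;0 0 0 6.9 3.6;0 0 0 6.9 3.6;0 0 0 6.9 3.6'; python3 -m crank '0 0 0 6.9 3.6;0 0 0 6.9 3.6;0 0 0 6.9 3.6;0 0 0 6.9 3.6;0 0 0 6.9 3.6;0 0 0 6.9 3.6;0 0 0 6.9 3.6;0 0 0 6.9 3.6'; python3 -m crank '0 0 0 6.9 3.6;0 0 0 6.9 3.6;0 0 0 0 3.6;0 0 0 0 3.6'
python3 - <<'E'
from h import *
hx,hy=c2w(-54-140.5,0); plan(hx,hy,69,22)
E
```

```text
clock: 42.77
eef_pos: [427.2, 67.4, 198.2]
orientation: [0.02, -3.141, 0.0]
ft_force: [-0.2, -1.0, 0.6]
width: 36.2
finger_force: 0.0
clock: 43.43
eef_pos: [427.6, 67.3, 198.1]
orientation: [-1.438, -2.793, 0.002]
ft_force: [-0.0, 0.6, 1.4]
width: 35.9
finger_force: 0.0
clock: 43.77
eef_pos: [427.6, 67.8, 198.3]
orientation: [-1.75, -2.609, 0.002]
ft_force: [-0.3, -0.3, 0.4]
width: 35.7
finger_force: 0.0
target [427.3  67.5  69.   22. ]
t 43.8 pos [427.6  67.8 198.3] yyaw 22.3 -> shift [-0.   -0.03 12.93] len 12.93 roll 0.3 F [-0.3 -0.3  0.4] w 35.7 q7 0.27
```

```bash
python3 -m crank '0 0 2.5 0 3.6;0 0 2.5 0 3.6;0 0 2.5 0 3.6;0 0 2.5 0 3.6;0 0 1.9 0 3.6;0 0 1 0 3.6;0 0 0 0 3.6;0 0 0 0 3.6'; python3 -m crank '0 0 0 0 0;0 0 0 0 0;0 0 0 0 0;0 0 0 0 0;0 0 0 0 0' 60; python3 -m crank '0 1 0 0 0;0 1.5 0 0 0;0 1.5 0 0 0;0 1.5 0 0 0;0 1.5 0 0 0;0 1.5 0 0 0;0 1.5 0 0 0;0 1.5 0 0 0'; python3 -m crank '0 1.2 0 0 0;0 .6 0 0 0;0 .4 0 0 0;0 .2 0 0 0;0 0 0 0 0;0 0 0 0 0'
python3 - <<'E'
from h import *
hx,hy=c2w(-54,0); plan(hx,hy,69,22)
E
```

```text
clock: 44.43
eef_pos: [427.6, 68.0, 69.4]
orientation: [-1.75, -2.608, 0.002]
ft_force: [-0.4, 0.9, 0.1]
width: 35.6
finger_force: 0.0
clock: 44.85
eef_pos: [428.5, 69.0, 70.6]
orientation: [1.751, 2.607, 0.003]
ft_force: [-1.3, -1.7, 6.1]
width: 7.6
finger_force: 58.6
clock: 45.52
eef_pos: [535.0, 111.9, 70.6]
orientation: [1.752, 2.607, 0.0]
ft_force: [-2.4, -3.7, 6.5]
width: 7.4
finger_force: 58.7
clock: 46.02
eef_pos: [557.2, 120.9, 70.7]
orientation: [1.751, 2.606, 0.002]
ft_force: [0.7, -2.1, 4.9]
width: 8.0
finger_force: 59.8
target [557.5 120.2  69.   22. ]
t 46.0 pos [557.2 120.9  70.7] yyaw 22.2 -> shift [-0.08 -0.    0.17] len 0.18 roll 0.2 F [ 0.7 -2.1  4.9] w 8.0 q7 0.56
```

```bash
python3 -m crank '0 .2 0 0 0;0 0 0 0 0;0 -.2 0 0 3.4;0 0 0 0 3.4;0 0 0 0 3.4;0 0 0 0 3.4;0 0 -2.5 0 3.4;0 0 -2.5 0 3.4'; python3 -m crank '0 0 -2.5 0 3.4;0 0 -2.5 0 3.4;0 0 -2.5 0 3.4;0 0 -2.5 0 3.4;0 0 -2.5 0 3.4;0 0 -.8 0 3.4;0 0 0 0 3.4;0 0 0 0 3.4'; python3 -m crank '0 0 0 7 8.5;0 0 0 7 8.5;0 0 0 7 8.5;0 0 0 7 8.5;0 0 0 7 8.5;0 0 0 7 8.5;0 0 0 7 8.5;0 0 0 7 8.5';python3 -m crank '0 0 0 7 8.5;0 0 0 7 8.5;0 0 0 7 8.5;0 0 0 7 8.5;0 0 0 7 8.5;0 0 0 7 8.5;0 0 0 7 8.5;0 0 0 7 8.5'; python3 -m crank '0 0 0 7 8.5;0 0 0 0 8.5'
python3 - <<'E'
from h import *
p=cam('top'); P=cloud(p); drawer(P)
x,y=c2w(53.7,56.8); plan(x,y,250,-96.65)
p=cam('wrist'); P=cloud(p); a=np.radians(YAW); l=(P[...,:2]-O)@np.array([[np.cos(a),-np.sin(a)],[np.sin(a),np.cos(a)]])
k=(P[...,2]>165)&(P[...,2]<188)&(abs(l[...,0]-54)<22)&(abs(l[...,1]-57)<25)
print(k.sum(), np.c_[l[k],P[k][:,2]].min(0),np.c_[l[k],P[k][:,2]].max(0))
E
```

```text
clock: 46.68
eef_pos: [555.2, 121.3, 119.1]
orientation: [-1.75, -2.607, 0.005]
ft_force: [0.9, -0.2, 0.1]
width: 34.1
finger_force: 0.0
clock: 47.35
eef_pos: [556.1, 121.7, 252.1]
orientation: [-1.751, -2.608, -0.0]
ft_force: [0.1, -0.1, -0.0]
width: 34.1
finger_force: 0.0
clock: 48.02
eef_pos: [555.4, 121.3, 250.7]
orientation: [-2.776, -1.471, 0.005]
ft_force: [-0.0, 0.5, 0.0]
width: 84.8
finger_force: 0.0
clock: 48.68
eef_pos: [555.5, 121.3, 250.7]
orientation: [3.14, -0.004, -0.004]
ft_force: [-0.6, 0.6, 0.1]
width: 85.1
finger_force: 0.0
clock: 48.85
eef_pos: [555.6, 121.3, 250.5]
orientation: [3.133, -0.193, -0.004]
ft_force: [0.6, 0.3, -0.6]
width: 84.6
finger_force: 0.0
panel/handle local x: min [-59.4 -52.2 -16.6] n 157
target [636.1 213.2 250.  -96.6]
t 48.9 pos [555.7 121.2 250.9] yyaw -96.7 -> shift [  6.91 -10.07   0.05] len 12.22 roll -0.0 F [ 0.6 -0.5 -0.2] w 85.0 q7 -1.32
2002 [ 38.244724    40.50803259 165.00953949] [ 67.98076596  69.86738964 184.04288352]
```

Drawer is shut (handle at -54 to -59, as at the start). Now I bring the lever back.

```bash
python3 -m crank '1.73 -2.5 0 0 8.5;1.73 -2.5 0 0 8.5;1.73 -2.5 0 0 8.5;1.73 -2.5 0 0 8.5;0 0 0 0 8.5;0 0 0 0 8.5';python3 -m crank '0 0 2.7 0 8.5;0 0 2.7 0 8.5;0 0 2.7 0 8.5;0 0 2.7 0 8.5;0 0 0 0 8.5;0 0 0 0 8.5'; python3 -m crank '0 0 0 0 2;0 0 0 0 2;0 0 0 0 2;0 0 0 0 2;0 0 0 0 2;0 0 0 0 2;0 0 0 0 2;0 0 0 0 2' 50
python3 - <<'E'
from h import *
x,y=c2w(53.7,56.8); plan(x,y,141,-96.65)
E
```

```text
clock: 49.45
eef_pos: [637.3, 213.7, 251.5]
orientation: [3.136, -0.177, -0.001]
ft_force: [-0.7, -0.6, 0.5]
width: 85.4
finger_force: 0.0
clock: 49.95
eef_pos: [635.8, 211.4, 144.2]
orientation: [3.135, -0.186, -0.004]
ft_force: [-0.2, -0.8, 1.0]
width: 85.2
finger_force: 0.0
clock: 50.62
eef_pos: [637.4, 212.5, 145.6]
orientation: [-3.136, 0.186, -0.001]
ft_force: [-2.0, -0.6, 6.7]
width: 29.1
finger_force: 48.9
target [636.1 213.2 141.  -96.6]
t 50.6 pos [637.4 212.5 145.6] yyaw -96.8 -> shift [-0.13 -0.05  0.46] len 0.49 roll -0.1 F [-2.  -0.6  6.7] w 29.1 q7 -1.39
```

```bash
python3 -m crank '0 0 -.7 0 2;0 0 -.7 0 2;0 0 -.7 0 2;0 0 -.7 0 2;0 0 0 0 2;0 0 0 0 2'; python3 -m crank '.058 1.15 0 -5.73 2;.058 1.15 0 -5.73 2;.058 1.15 0 -5.73 2;.058 1.15 0 -5.73 2;.058 1.15 0 -5.73 2;0 0 0 0 2' ; python3 -m crank '.058 1.15 0 -5.73 2;.058 1.15 0 -5.73 2;.058 1.15 0 -5.73 2;.058 1.15 0 -5.73 2;.058 1.15 0 -5.73 2;0 0 0 0 2;0 0 0 0 2'
python3 - <<'E'
from h import *
x,y=c2w(54.1,-55.1); plan(x,y,143,-39.35)
E
```

```text
clock: 51.12
eef_pos: [637.4, 212.5, 173.1]
orientation: [-3.136, 0.186, -0.002]
ft_force: [5.1, -0.7, -4.1]
width: 28.6
finger_force: 49.6
clock: 51.62
eef_pos: [645.7, 155.3, 173.3]
orientation: [-3.081, -0.602, -0.004]
ft_force: [4.4, 5.5, -3.2]
width: 29.1
finger_force: 50.0
clock: 52.2
eef_pos: [678.8, 111.3, 172.4]
orientation: [-2.839, -1.342, -0.002]
ft_force: [5.7, 3.5, -4.3]
width: 28.8
finger_force: 50.3
target [678.4 109.6 143.  -39.4]
t 52.2 pos [678.8 111.3 172.4] yyaw -39.4 -> shift [-0.16  0.08  2.94] len 2.95 roll -0.1 F [ 5.7  3.5 -4.3] w 28.8 q7 -0.42
```

```bash
python3 -m crank '-.1 .1 .9 0 2;0 0 .9 0 2;0 0 .9 0 2;0 0 0 0 2;0 0 0 0 2'; python3 -m crank '0 0 0 0 8.5;0 0 0 0 8.5;0 0 0 0 8.5;0 0 0 0 8.5;0 0 0 0 8.5;0 0 0 0 8.5';python3 -m crank '0 0 -2.5 0 8.5;0 0 -2.5 0 8.5;0 0 -2.5 0 8.5;0 0 -2.5 0 8.5;0 0 -1 0 8.5;0 0 0 0 8.5;0 0 0 0 8.5;0 0 0 0 8.5'
python3 - <<'E'
from h import *
p=cam('wrist'); save(p,'w5'); P=cloud(p); a=np.radians(YAW); M=np.array([[np.cos(a),-np.sin(a)],[np.sin(a),np.cos(a)]]); l=(P[...,:2]-O)@M
k=(P[...,2]>170)&(P[...,2]<215)&(abs(l[...,0]-54)<22)&(abs(l[...,1]+55)<25)
v=np.c_[l[k],P[k][:,2]]; print(k.sum(), v.min(0),v.max(0),np.median(v,0)); m=(v.min(0)+v.max(0))/2; print('swing',.5+np.arctan2(m[1],155-m[0]))
p=cam('top'); P=cloud(p); drawer(P); save(p,'top5')
for q in('mug','tape'):
    d=spotter.silhouettes(p,q)[0]; r=P[d['region']]; print(q,np.round(np.nanmedian(r,0)))
st()
E
```

```text
clock: 52.62
eef_pos: [679.1, 111.0, 145.8]
orientation: [-2.838, -1.343, -0.004]
ft_force: [5.0, 5.5, -0.4]
width: 28.6
finger_force: 50.7
clock: 53.12
eef_pos: [678.1, 108.3, 145.6]
orientation: [-2.841, -1.34, 0.001]
ft_force: [-0.9, 0.5, -0.4]
width: 84.7
finger_force: 0.0
clock: 53.78
eef_pos: [677.4, 108.9, 253.9]
orientation: [-2.84, -1.34, 0.004]
ft_force: [-0.8, -0.6, -0.6]
width: 85.1
finger_force: 0.0
1389 [ 40.61514877 -69.77837247 170.20655454] [ 69.60625531 -40.13915975 183.97419884] [ 56.46939877 -54.01649824 181.47280151]
swing -0.002994246441893611
panel/handle local x: min [-59.4 -51.5 -16.2] n 152
mug [ 725. -319.   29.]
tape [ 748. -152.   43.]
t 53.98 [677.8 108.6 254.4] [[0.636, 0.772, -0.002], [0.772, -0.636, -0.0], [-0.002, -0.001, -1.0]] F [-0.2  0.2  0.3] w 84.94917645854694 0.0 [-0.87  0.67  1.    1.54 -0.58  1.26 -0.46]
```

View pics/w5.png

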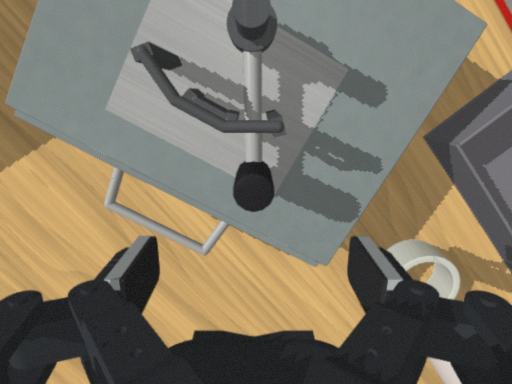

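View pics/top5.png

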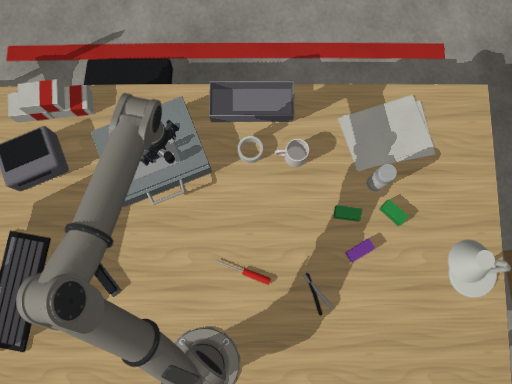

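The wrist view shows the lever down in the right notch (knob at 253,187) and the drawer shut. The top view shows no cartons left on the desk and the bystanders in place, so I'm handing in.

```bash
python3 -c "
from plant import workorder
print(workorder.finish_job())"
```

```text
the job is handed in; nothing more can be done
None
```

The job is handed in but no verdict came back; my last measurements (about 54 s of the 210 s used) show all four cartons flat in the drawer before it was shut, the lever back down in the lock notch, and the mug and tape where they stood.

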